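Load the lid tray, slide its tongue into the warmer's guard switch, and switch on

TASK

Nest the cup lids upside down as they lie in the bamboo tray: the medium lid inside the large one, then the small lid inside the medium one. Then, without lifting the tray, slide it along the table so that its flat tongue goes straight into the warmer's guard-switch slot, fully home with the tray against the switch housing, and only then throw the warmer's lever all the way over. Keep the lids upright and leave the cups and teapot where they are.

Things in the scene. Friction and masses are not known exactly. Their poses are not given: they have to be found in the camera images.
- tray: loose square bamboo tray, 130 x 130 mm outside, walls 24 mm high and 8 mm thick, floor 8 mm thick, about 0.5 kg. Origin: centre of its underside. A flat steel tongue sticks out of the middle of its +y side: 38 mm wide (x), 8 mm thick (8 to 16 mm above the table), 50 mm long. It starts askew, on the warmer's -y side, and nearer to the robot than the slot's axis.
- tongue_tip (a point): middle of the end of the tray's tongue, 115 mm from the tray's centre along the tray's +y, 12 mm up
- warmer: fixed wooden warmer, 220 (x) x 160 (y) x 84 mm high, slatted top. Origin: centre of its underside. On its -y side, at table level, a grey guard-switch housing 80 mm wide (x) and 26 mm high stands out 55 mm; its slot opens to -y and takes the tray's tongue. A 20 x 33 mm window in the housing's top shows the slot from above.
- slot_mouth (a point): middle of the slot's mouth in the housing's front face, 135 mm from the warmer's centre along its -y, 12 mm up; axes as the warmer's (tongue goes in along +y). Slot 42 mm wide, flared to 58 mm over the first 12 mm, 55 mm deep, open from the table up to 20 mm. Home: the tray's +y wall touches this face, tongue tip 50 mm inside.
- lid_large: the large celadon domed lid, upside down in the tray like a bowl on a foot: 84 mm across the rim, 32 mm high, foot 40 mm across and 8 mm high, inner floor 12 mm up (about 48 mm across). Origin: centre of the foot's underside, z up.
- lid_medium: the medium celadon lid, upside down on the table: 69 mm across the rim (widest; top 8 mm of the wall nearly upright), 34 mm high, foot 36 mm across and 8 mm high, inner floor 12 mm up (about 38 mm across), about 0.12 kg. Origin: centre of the foot's underside. Nested, it stands 12 mm above the large lid's origin.
- lid_small: the small celadon lid, upside down on the table: 58 mm across the rim (widest; top 8 mm nearly upright), 34 mm high, foot 24 mm across and 8 mm high, about 0.09 kg. Origin: centre of the foot's underside. Nested, it stands 12 mm above the medium lid's origin. The medium and small lids may start in each other's place.
- switch (a joint): the lever on the warmer's top, rad: about 0 = off, leaning to the warmer's -x; 1.0 = all the way over to its +x, against a firm stop. It swings in the warmer's x-z plane and stays where it is left; a light push of a few newtons moves it.
- switch_tip (a point): centre of the 26 mm ball on the end of the 80 mm lever (10 mm rod). The lever stands on a dark wood block (70 x 50 x 25 mm) on the warmer's top; its pivot is 60 mm from the warmer's middle along its -x and 102 mm above the table; at 0 and at 1.0 it leans 0.5 rad to either side of vertical
- teapot: bystander: round celadon teapot, 115 mm across, 112 mm high; origin under its centre
- cup1: bystander: celadon tea cup with a handle loop on its side, 64 mm across, 50 mm high; origin under its centre
- cup2: bystander: celadon tea cup with a handle loop on its side, 64 mm across, 50 mm high; origin under its centre
- cup3: bystander: celadon tea cup with a handle loop on its side, 64 mm across, 50 mm high; origin under its centre
- cup4: bystander: celadon tea cup with a handle loop on its side, 64 mm across, 50 mm high; origin under its centre

How it is judged:
By the outcome, as a careful person would: the job done as asked, in the order asked, and still so for the second after the job is handed in, with the robot touching nothing.
It also fails if it takes over 72 s, if anything falls off the work surface, if the arm or the gripper's body presses on something with over 40 N, if the wrist force passes 120 N, or if a joint passes its speed limit or range.

ROBOT

A 7-joint arm with a two-finger parallel gripper is mounted at the origin on the work surface. World frame = base frame: x ahead of the robot, y to its left, z up, the work surface at z = 0. Lengths are in m, angles in degrees, forces in N, time in s.
With the tool pointing down it reaches from about 0.375 to 0.925 m from the base axis. Payload 3.1 kg.
Tool frame: the origin (TCP) lies on the mounting face of the last link; the fingertips stand 173 mm ahead of it and the grasp point (between the pads) lies 155 mm ahead of it; z points along the fingers, y is the line along which they close (so a half turn about z gives the same grasp; the last joint's range is limited). The gripper opens to 85 mm and grips with 20 to 120 N. Pads are 22 mm wide; open, the fingers measure 114 mm over their backs; the gripper's body (76 mm by 85 mm) begins 54 mm behind the grasp point. The pads swing forward as they close: fully open they stand 13 mm farther back than shut.
Start: joints at [62.235, 21.939, 2.515, 91.553, -1.026, 66.532, -2.859], TCP at [0.245, -0.602, 0.405] pointing down, gripper open.
Joint ranges: [-149.38, 149.38], [-23.57, 123.04], [-84.95, 90], [0, 143.3], [-89.99, 269.99], [3.08, 112.72], [-163.45, 163.45]. Speed limits (degrees/s): [159.86, 159.86, 180, 180, 180, 180, 180].

INTERFACE

Orientations are given as [roll, pitch, yaw] about the fixed x, y, z axes, in that order (R = Rz(yaw) Ry(pitch) Rx(roll)).
In Python, from rig import ctrl gives the robot as it stands.
- The arm moves only by the tool shift_gripper, called after "Request:" in YAML: its name, and indented under it one key for each argument. Schema: {"type":"object","properties":{"deltas":{"type":"array","items":{"type":"array","items":{"type":"number"},"minItems":7,"maxItems":7},"minItems":1,"maxItems":12},"only":{"type":"string"},"quiet":{"type":"boolean"},"lines":{"type":"string"}},"required":["deltas"],"additionalProperties":false}. deltas is a list of rows, 1 to 12 of them, each of 7 numbers: the finger opening in m, then dx, dy, dz in m, then a rotation vector rx, ry, rz in degrees; each row is the pose to reach, as a shift and turn from the pose commanded when the call began, along the tool's axes at that moment; what a row does not reach only later rows make up. A row lasts 1/10 s, in which the tool goes at most 0.05 m and 8.59 degrees, less where a joint would pass 70% of its speed; a pose out of reach is approached as far as the arm can. The fingers move at their own pace and stop on an object; the grip force is fixed at half the most. Time passes only in rows, so rows that do not move let the fingers close. The tool returns the time, the measured TCP pose, the force, the opening and the grip force at its end. only (a regular expression) keeps the lines of the reply that match it, lines (a string "A,B") keeps lines A to B, and quiet returns only ok. Input that does not fit is refused with a message, and nothing moves.
- ctrl.get_obs(): the state, without advancing time (a new reading comes with each control period).
- ctrl.capture(name): name is "scene" or "top" or "wrist"; returns a dict with "color" (420x560x3 uint8, blue, green, red), "depth" (420x560 float32, m along the optical axis (not along the pixel's ray), 0 where there is no reading), "fov_y" (degrees; the focal length in pixels is half the picture's height over the tangent of half this angle, whatever the lens; pixels are square), "cx", "cy" (the principal point, pixels), "xyz" and "orientation" of the camera in the world; the wrist camera has in their place "hand_eye" (4x4, takes a point from camera to tool coordinates, whose origin is the TCP and whose axes are the flange's). Camera axes: x right, y up, looking along -z (the intrinsics and any distortion apply to the point x, -y, -z); pixel columns grow to the right and rows downward; lengths in m; the calibration is good to about 2 mm. The wrist camera is an equidistant fisheye: a pixel r from the principal point sees the ray r / f radians off the axis. A picture is of the moment at which its call begins: read the wrist's pose just before it.
- ctrl.finish_job(): hands the job in; it is judged then, once.
The state is a dict: "clock": time; "joint_positions": joint angles; "joint_velocities": joint speeds; "joint_efforts": joint torques, N m; "ee_pos": TCP position; "tcp_rot": TCP orientation; "force": force on the tool from outside, world axes, zero at the start; "moment": the same for the moment, N m; "width": finger opening in m; "grasp_force": force on a finger pad.
Only numpy, scipy, OpenCV 4.12 (cv2) and the standard library are available. Lean on these libraries where they do the work, as an engineer would, in place of code of your own. Each camera call takes 0.05 s, during which the arm holds its last target. There are 200 camera calls.

## Working session

There is one attempt and no reset: what is moved stays moved. The work goes in short steps, Python scripts to look and compute and a tool call to move; the robot and the scene stay as the last step left them, time stands still between calls to the robot, and variables do not carry over. Pictures are saved under pics/ and viewed, at most 10 in all, crops included, and the job is handed in when it is done.

```bash
ls; mkdir -p pics
```

Run:
```python
from rig import ctrl
import cv2,numpy as np
o=ctrl.get_obs();print({k:np.round(v,4).tolist() for k,v in o.items()})
for n in("scene","top"):
    c=ctrl.capture(n);cv2.imwrite(f"pics/{n}0.png",c["color"]);np.savez(f"{n}0.npz",**c)
    print(n,c["fov_y"],c["cx"],c["cy"],c["xyz"],c["orientation"],[k for k in c])
```

```text
pics
rig.py
{'clock': 0.0, 'joint_positions': [62.235, 21.9951, 2.5115, 91.6519, -1.0275, 66.5307, -2.8582], 'joint_velocities': [0.0545, -0.0398, -0.0517, 0.1132, 0.0156, -0.0129, 0.0413], 'joint_efforts': [0.0003, -43.3461, 1.0248, -24.9516, 0.0106, 0.0112, -0.0], 'ee_pos': [0.245, -0.6015, 0.4032], 'tcp_rot': [-179.845, 0.0067, 22.1661], 'force': [-0.1997, 0.1542, -0.5369], 'moment': [0.0136, -0.0411, 0.0059], 'grasp_force': 0.0, 'width': 0.0852}
scene 46.29913853533411 280.0791101071032 209.6191764307254 [1.44598831 0.37405559 1.11183906] [ 43.88696654  -0.16306899 114.13625779] ['color', 'depth', 'fov_y', 'cx', 'cy', 'xyz', 'orientation']
top 46.74931862627274 268.5850478031826 216.92826247543255 [0.35544385 0.00470176 1.25023922] [ 11.09675936  -0.15833369 -91.29464552] ['color', 'depth', 'fov_y', 'cx', 'cy', 'xyz', 'orientation']
```
View pics/top0.png

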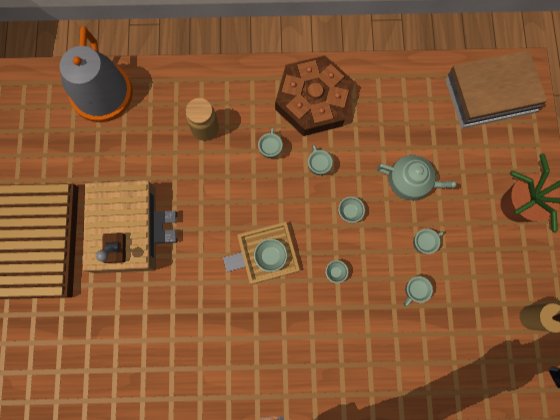

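View pics/scene0.png

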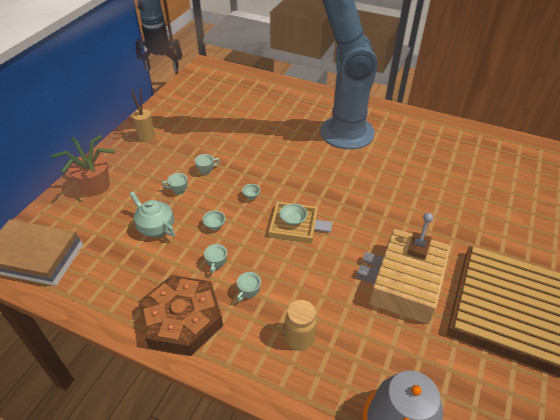

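Top view: tray at about (268,255) holding the large lid at (271,255), with its tongue pointing left at (234,262). The handle-less lids are at (352,210), the bigger, and (337,271), the smaller. The warmer is at (118,225), its housing prongs at (170,216)/(170,237) and its lever ball near (103,255). The four cups have handles. The scene view agrees.

Create h.py:
```python
import numpy as np,cv2
from scipy.spatial.transform import Rotation as Ro
def rot(e): return Ro.from_euler('xyz',e,degrees=True).as_matrix()
def foc(c): return 210/np.tan(np.radians(float(c["fov_y"])/2))
def rays(c,uv,pose=None):
    """origin and world directions for pixels uv (n,2); scaled so depth along axis=1 for the fixed cameras"""
    p=(np.atleast_2d(uv).astype(float)-[float(c["cx"]),float(c["cy"])])/foc(c)
    if pose is None:
        d=np.c_[p[:,0],-p[:,1],-np.ones(len(p))]
        return np.array(c["xyz"]),d@rot(c["orientation"]).T
    r=np.linalg.norm(p,axis=1)+1e-12;s=np.sin(r)/r
    d=np.c_[p[:,0]*s,-p[:,1]*s,-np.cos(r)]
    T=np.eye(4);T[:3,:3]=rot(pose[1]);T[:3,3]=pose[0];M=T@np.array(c["hand_eye"])
    return M[:3,3],d@M[:3,:3].T
def plane(o,d,z): return o+d*((z-o[2])/d[:,2])[:,None]
def tri(o1,d1,o2,d2):
    d1=d1/np.linalg.norm(d1);d2=d2/np.linalg.norm(d2)
    A=np.eye(3)-np.outer(d1,d1);B=np.eye(3)-np.outer(d2,d2)
    x=np.linalg.solve(A+B,A@o1+B@o2)
    return x,np.linalg.norm(A@(x-o1))+np.linalg.norm(B@(x-o2))
def celadon(img):
    h=cv2.cvtColor(img,cv2.COLOR_BGR2HSV)
    return cv2.morphologyEx(cv2.inRange(h,(60,20,40),(100,140,255)),cv2.MORPH_CLOSE,np.ones((3,3)))
def blobs(m,amin=150):
    cs,_=cv2.findContours(m,cv2.RETR_EXTERNAL,cv2.CHAIN_APPROX_NONE)
    return [c for c in cs if cv2.contourArea(c)>amin]
def circ(xy):
    A=np.c_[2*xy,np.ones(len(xy))];s=np.linalg.lstsq(A,(xy**2).sum(1),rcond=None)[0]
    return s[:2],np.sqrt(s[2]+s[:2]@s[:2])
```

Run:
```python
from h import *
for n in("top","scene"):
    c=dict(np.load(f"{n}0.npz"));
    for b in blobs(celadon(c["color"])):
        uv=b[:,0,:];o,d=rays(c,uv)
        P=plane(o,d,.034);cc,r=circ(P[:,:2])
        m=np.zeros((420,560),np.uint8);cv2.drawContours(m,[b],-1,1,-1)
        v,u=np.nonzero(m);o,d=rays(c,np.c_[u,v]);Q=o+d*c["depth"][v,u][:,None]
        print(n,uv.mean(0).round(),len(uv),"c",cc.round(3),r.round(4),"zmax",np.percentile(Q[:,2],98).round(3),"topc",Q[Q[:,2]>np.percentile(Q[:,2],70)][:,:2].mean(0).round(3))
```

```text
scene [246. 286.] 79 c [ 0.787 -0.015] 0.0329 zmax 0.052 topc [ 0.793 -0.007]
scene [215. 257.] 71 c [ 0.74  -0.139] 0.0362 zmax 0.052 topc [ 0.746 -0.133]
scene [213. 219.] 52 c [ 0.619 -0.211] 0.0321 zmax 0.035 topc [ 0.627 -0.211]
scene [291. 214.] 57 c [ 0.503 -0.01 ] 0.0306 zmax 0.039 topc [ 0.497 -0.023]
scene [152. 217.] 135 c [ 0.683 -0.387] 0.074 zmax 0.102 topc [ 0.7   -0.364]
scene [178. 184.] 53 c [ 0.532 -0.391] 0.0305 zmax 0.052 topc [ 0.555 -0.372]
```

Request:
shift_gripper:
  deltas:
    - [0.085,0.402,-0.311,-0.03,0,0,22.2]
    - [0.085,0.402,-0.311,-0.03,0,0,22.2]
    - [0.085,0.402,-0.311,-0.03,0,0,22.2]
    - [0.085,0.402,-0.311,-0.03,0,0,22.2]
    - [0.085,0.402,-0.311,-0.03,0,0,22.2]
    - [0.085,0.402,-0.311,-0.03,0,0,22.2]
    - [0.085,0.402,-0.311,-0.03,0,0,22.2]
    - [0.085,0.402,-0.311,-0.03,0,0,22.2]
    - [0.085,0.402,-0.311,-0.03,0,0,22.2]
    - [0.085,0.402,-0.311,-0.03,0,0,22.2]
    - [0.085,0.402,-0.311,-0.03,0,0,22.2]
    - [0.085,0.402,-0.311,-0.03,0,0,22.2]

```text
clock: 1.3
ee_pos: [0.5012, -0.1591, 0.4345]
tcp_rot: [-180.0, 0.0, 0.3]
force: [-0.4, -0.8, -0.4]
width: 0.085
grasp_force: 0.0
```

Add to h.py:
```python
def grab(n):
    from rig import ctrl
    o=ctrl.get_obs();c=ctrl.capture("wrist");cv2.imwrite(f"pics/{n}.png",c["color"])
    c["p"]=np.array([o["ee_pos"],o["tcp_rot"]]);np.savez(n+".npz",**c);return c
```

Run:
```python
from h import *
c=grab("w1");print(c["fov_y"],c["hand_eye"],c["p"])
t=np.load("top0.npz")["color"];h=cv2.cvtColor(t,cv2.COLOR_BGR2HSV)
for u,v in((352,210),(362,212),(337,262),(271,255)):print(h[v,u])
```

```text
65.70646984690485 [[-6.14802815e-04  9.57397488e-01  2.88772699e-01  7.50940338e-02]
 [ 9.99999780e-01  6.59987752e-04 -5.91050864e-05  4.33539691e-04]
 [-2.47173506e-04  2.88772599e-01 -9.57397684e-01  3.06270057e-02]
 [ 0.00000000e+00  0.00000000e+00  0.00000000e+00  1.00000000e+00]] [[ 5.01210390e-01 -1.59122905e-01  4.34463700e-01]
 [-1.79950873e+02  8.93224749e-03  3.49669039e-01]]
[ 55  36 155]
[ 54  36 106]
[ 56  34 111]
[ 56  35 159]
```

View pics/w1.png

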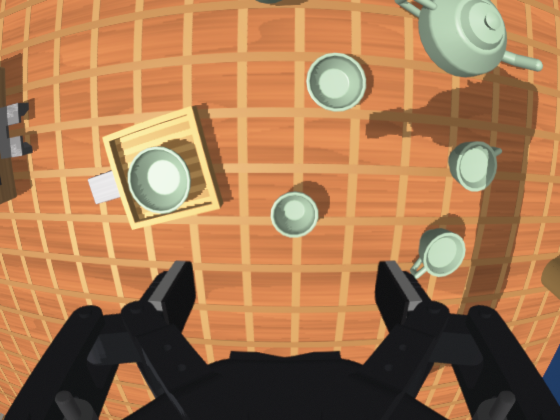

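Wrist view: medium lid at (336,82), small lid at (295,214), tray with the large lid at (160,180), tongue at (103,187), housing prongs at the left edge (15,112)/(20,147), cups and teapot at the right. Now a second viewpoint.

Request:
shift_gripper:
  deltas:
    - [0.085,0.05,-0.16,0,0,0,0.3]
    - [0.085,0.05,-0.16,0,0,0,0.3]
    - [0.085,0.05,-0.16,0,0,0,0.3]
    - [0.085,0.05,-0.16,0,0,0,0.3]
    - [0.085,0.05,-0.16,0,0,0,0.3]
    - [0.085,0.05,-0.16,0,0,0,0.3]

```text
clock: 1.95
ee_pos: [0.55, -0.0054, 0.4341]
tcp_rot: [179.9, 0.1, -0.5]
force: [-0.9, -0.2, -0.4]
width: 0.0853
grasp_force: 0.0
```

```bash
sed -i 's/(60,20,40)/(42,15,40)/;s/,140,255)/,110,255)/' h.py
```

Run:
```python
from h import *
c=grab("w2")
```

```text
(no output)
```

View pics/w2.png

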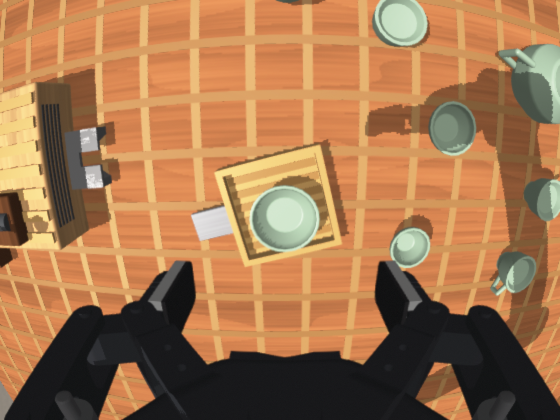

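Run:
```python
from h import *
R={}
for n in("w1","w2"):
    c=dict(np.load(n+".npz"));p=c["p"]
    for b in blobs(celadon(c["color"]),400):
        uv=b[:,0,:]
        if uv[:,1].max()>270 : continue
        e=cv2.fitEllipse(b);o,d=rays(c,uv,p);P=plane(o,d,.034);cc,r=circ(P[:,:2])
        print(n,np.round(e[0]),"c34",cc.round(4),r.round(4),np.std(np.linalg.norm(P[:,:2]-cc,axis=1)).round(4))
        R.setdefault(n,[]).append((cc,o,cv2.fitEllipse(b)[0],c,p))
# match & triangulate rim centres
for a in R.get("w1",[]):
    for b in R.get("w2",[]):
        if np.linalg.norm(a[0]-b[0])<.03:
            d1=plane(a[1],np.r_[a[0],.034][None]-a[1],0);x,e=tri(a[1],np.r_[a[0],.034]-a[1],b[1],np.r_[b[0],.034]-b[1]);print("tri",x.round(4),round(e,4))
```

```text
w1 [294. 214.] c34 [ 0.4556 -0.1709] 0.0274 0.0004
w1 [159. 179.] c34 [ 0.4983 -0.0038] 0.0412 0.0005
w1 [474. 164.] c34 [ 0.5242 -0.4057] 0.0358 0.0038
w1 [336.  82.] c34 [ 0.6125 -0.2166] 0.0329 0.0004
w1 [466.  36.] c34 [ 0.6903 -0.3964] 0.0753 0.0197
w2 [409. 247.] c34 [ 0.4561 -0.1694] 0.0278 0.0006
w2 [284. 218.] c34 [ 0.4978 -0.0057] 0.0409 0.0004
w2 [544. 198.] c34 [ 0.5218 -0.3985] 0.0387 0.0063
w2 [452. 128.] c34 [ 0.6128 -0.215 ] 0.0332 0.0005
w2 [536.  78.] c34 [ 0.6964 -0.3628] 0.0591 0.0085
w2 [399.  22.] c34 [ 0.7383 -0.1435] 0.0324 0.0023
tri [ 0.4544 -0.171   0.0303] 0.0
tri [ 0.4993 -0.0057  0.0385] 0.0
tri [ 0.5201 -0.4138  0.0204] 0.0046
tri [ 0.6128 -0.2171  0.0302] 0.0002
```

Second wrist view: tray corners at about (216,172), (322,143), (341,242), (246,265); tongue end (192,214)–(200,240); housing at (70–105, 125–190); small lid (409,247), medium (452,128). Lid centres agree to 2 mm. Next I check where the fingertips are, and the tray's yaw.

Run:
```python
from h import *
c=dict(np.load("w2.npz"));p=c["p"];D=c["depth"]
H=c["hand_eye"]
for u,v in((178,270),(186,264),(190,290),(185,275),(388,266),(380,290),(392,272)):
    z=D[v,u];q=(np.array([u,v])-[c["cx"],c["cy"]])/foc(c);r=np.linalg.norm(q);s=np.sin(r)/r
    d=np.array([q[0]*s,-q[1]*s,-np.cos(r)]);d=d/-d[2]*z
    print(u,v,z.round(4),(H[:3,:3]@d+H[:3,3]).round(4))
for n,k in(("w2",[(216,172),(322,143),(341,242),(246,265)]),("w1",[(104,138),(195,107),(219,207),(134,228)])):
    c=dict(np.load(n+".npz"));o,d=rays(c,k,c["p"]);P=plane(o,d,.024)[:,:2]
    print(n,"tray c",P.mean(0).round(4),[np.degrees(np.arctan2(*(P[(i+1)%4]-P[i])[::-1])).round(1) for i in range(4)],[np.linalg.norm(P[(i+1)%4]-P[i]).round(4) for i in range(4)])
```

```text
178 270 0.1298 [ 0.0124 -0.0444  0.1473]
186 264 0.1343 [ 0.0129 -0.0421  0.1522]
190 290 0.1397 [-0.0011 -0.0425  0.1536]
185 275 0.1318 [ 0.0094 -0.042   0.1485]
388 266 0.1334 [0.0124 0.0448 0.151 ]
380 290 0.1372 [0.0002 0.0427 0.1513]
392 272 0.1277 [0.0125 0.0447 0.1451]
w2 tray c [ 0.5092 -0.0018] [np.float64(-75.4), np.float64(-167.8), np.float64(104.3), np.float64(13.9)] [np.float64(0.1307), np.float64(0.1282), np.float64(0.1269), np.float64(0.1274)]
w1 tray c [ 0.5077 -0.0033] [np.float64(-76.6), np.float64(-168.4), np.float64(104.0), np.float64(14.5)] [np.float64(0.1315), np.float64(0.1255), np.float64(0.1251), np.float64(0.1266)]
```

Request:
shift_gripper:
  deltas:
    - [0.085,0.063,0.211,0.16,0,0,0]
    - [0.085,0.063,0.211,0.16,0,0,0]
    - [0.085,0.063,0.211,0.16,0,0,0]
    - [0.085,0.063,0.211,0.16,0,0,0]
    - [0.085,0.063,0.211,0.16,0,0,0]
    - [0.085,0.063,0.211,0.16,0,0,0]
    - [0.085,0.063,0.211,0.16,0,0,0]
    - [0.085,0.063,0.211,0.16,0,0,0]

```text
clock: 2.8
ee_pos: [0.6107, -0.2163, 0.2742]
tcp_rot: [180.0, 0.1, -0.6]
force: [0.2, -0.7, 0.3]
width: 0.0849
grasp_force: 0.0
```

Run:
```python
from rig import ctrl
for i in range(1):
    o=ctrl.get_obs();print(o["ee_pos"],o["tcp_rot"],o["joint_positions"])
```

```text
[ 0.6107473  -0.21627541  0.27424317] [ 1.79981591e+02  9.73016061e-02 -6.05343545e-01] [ 25.9999189   30.1798417  -13.12649671  96.86531869   8.16618658
  53.97846194 -80.83684746]
```

Request:
shift_gripper:
  deltas:
    - [0.085,0.002,0,0.04,0,0,-0.5]
    - [0.085,0.002,0,0.07,0,0,-0.5]
    - [0.085,0.002,0,0.086,0,0,-0.5]
    - [0.085,0.002,0,0.086,0,0,-0.5]
    - [0.06,0.002,0,0.086,0,0,-0.5]
    - [0.06,0.002,0,0.086,0,0,-0.5]
    - [0.06,0.002,0,0.086,0,0,-0.5]
    - [0.06,0.002,0,0.086,0,0,-0.5]
    - [0.06,0.002,0,0.086,0,0,-0.5]
    - [0.06,0.002,0,0.086,0,0,-0.5]

```text
clock: 3.8
ee_pos: [0.6157, -0.2139, 0.1922]
tcp_rot: [179.9, -0.3, 0.2]
force: [-2.0, 0.6, 7.2]
width: 0.0644
grasp_force: 66.0
```

Run:
```python
from h import *
c=grab("w3");print(c["p"].round(4))
from rig import ctrl
o=ctrl.get_obs();print(o["width"],o["grasp_force"],o["force"],o["moment"])
```

```text
[[ 6.157000e-01 -2.139000e-01  1.922000e-01]
 [ 1.799187e+02 -2.795000e-01  1.667000e-01]]
0.06446331875622993 65.96035044640303 [-1.9544397   0.42585003  6.55246639] [ 0.1377233   0.36456304 -0.03197   ]
```

View pics/w3.png

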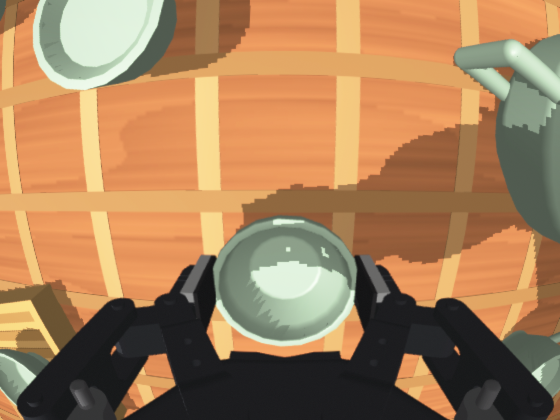

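The lid is held upright between the pads, rim centred at about (285,281). I'll work out its offset from the tool and lift it.

Request:
shift_gripper:
  deltas:
    - [0.06,0,0,-0.02,0,0,0]
    - [0.06,0,0,-0.06,0,0,0]
    - [0.06,0,0,-0.08,0,0,0]
    - [0.06,0,0,-0.08,0,0,0]

```text
clock: 4.25
ee_pos: [0.6164, -0.2142, 0.2742]
tcp_rot: [179.8, -0.6, 0.2]
force: [0.6, -0.5, -1.8]
width: 0.0644
grasp_force: 66.7
```

Run:
```python
from h import *
c=dict(np.load("w3.npz"));H=c["hand_eye"]
o,d=rays(c,[(215,283),(356,283),(286,217),(286,346)],np.array([[0,0,0],[0,0,0.]]))
print((o+d*((.158-o[2])/d[:,2])[:,None]).round(4))
from rig import ctrl
x=ctrl.get_obs();print(x["ee_pos"],x["tcp_rot"],x["width"],x["force"])
```

```text
[[ 0.0005 -0.0314  0.158 ]
 [ 0.0005  0.033   0.158 ]
 [ 0.0324  0.001   0.158 ]
 [-0.0366  0.001   0.158 ]]
[ 0.61640425 -0.21421579  0.27424625] [ 1.79815586e+02 -5.99651437e-01  1.56808024e-01] 0.06443085340693781 [ 0.62051721 -0.50887737 -1.78992836]
```

Request:
shift_gripper:
  deltas:
    - [0.06,-0.02,-0.036,0,0,0,0]
    - [0.06,-0.045,-0.081,0,0,0,0]
    - [0.06,-0.07,-0.127,0,0,0,0]
    - [0.06,-0.09,-0.163,0,0,0,0]
    - [0.06,-0.108,-0.196,0,0,0,0]
    - [0.06,-0.116,-0.21,0,0,0,0]
    - [0.06,-0.116,-0.21,0,0,0,0]
    - [0.06,-0.116,-0.21,0,0,0,0]

```text
clock: 5.05
ee_pos: [0.4979, -0.0052, 0.2685]
tcp_rot: [179.9, -0.0, 0.1]
force: [0.9, -0.4, -1.1]
width: 0.0644
grasp_force: 66.7
```

Run:
```python
from rig import ctrl
x=ctrl.get_obs();print(x["ee_pos"],x["tcp_rot"],x["width"],x["force"])
```

```text
[ 0.49789317 -0.00522448  0.26848826] [ 1.79947070e+02 -3.33819835e-02  1.18197802e-01] 0.06444179206369578 [ 0.93953472 -0.44393214 -1.09620782]
```

Request:
shift_gripper:
  deltas:
    - [0.06,0.002,0,0.02,0,0,0]
    - [0.06,0.002,0,0.04,0,0,0]
    - [0.06,0.002,0,0.05,0,0,0]
    - [0.06,0.002,0,0.055,0,0,0]
    - [0.06,0.002,0,0.057,0,0,0]
    - [0.06,0.002,0,0.057,0,0,0]

```text
clock: 5.65
ee_pos: [0.5001, -0.0052, 0.2123]
tcp_rot: [179.9, -0.0, 0.1]
force: [0.3, 0.7, -1.4]
width: 0.0642
grasp_force: 66.7
```

Request:
shift_gripper:
  deltas:
    - [0.06,0,0,0.001,0,0,0]
    - [0.06,0,0,0.002,0,0,0]
    - [0.06,0,0,0.003,0,0,0]
    - [0.06,0,0,0.003,0,0,0]

```text
clock: 6.05
ee_pos: [0.5006, -0.0047, 0.212]
tcp_rot: [179.9, -0.0, 0.1]
force: [-7.0, -0.9, 20.2]
width: 0.0644
grasp_force: 68.3
```

Request:
shift_gripper:
  deltas:
    - [0.06,0,0,-0.002,0,0,0]
    - [0.06,0,0,-0.002,0,0,0]
    - [0.085,0,0,-0.002,0,0,0]
    - [0.085,0,0,-0.002,0,0,0]
    - [0.085,0,0,-0.002,0,0,0]
    - [0.085,0,0,-0.002,0,0,0]
    - [0.085,0,0,-0.03,0,0,0]
    - [0.085,0,0,-0.08,0,0,0]
    - [0.085,0,0,-0.12,0,0,0]
    - [0.085,0,0,-0.12,0,0,0]

```text
clock: 7.05
ee_pos: [0.5025, -0.0035, 0.3349]
tcp_rot: [180.0, -0.8, 0.2]
force: [0.1, -0.1, 0.3]
width: 0.0853
grasp_force: 0.0
```

Run:
```python
from h import *
c=grab("w4");p=c["p"];print(p.round(4))
for b in blobs(celadon(c["color"]),400):
    uv=b[:,0,:]
    o,d=rays(c,uv,p);P=plane(o,d,.04);cc,r=circ(P[:,:2]);print(uv.mean(0),cc.round(4),r.round(4),np.std(np.linalg.norm(P[:,:2]-cc,axis=1)).round(4))
```

```text
[[ 5.025000e-01 -3.500000e-03  3.349000e-01]
 [ 1.799856e+02 -7.597000e-01  1.698000e-01]]
[549.94444444 282.0952381 ] [ 0.4044 -0.3375] 0.0311 0.0089
[448.79020979 248.91608392] [ 0.4588 -0.1651] 0.0277 0.0007
[286.63396226 207.80754717] [ 0.4995 -0.0056] 0.0405 0.0003
```

View pics/w4.png

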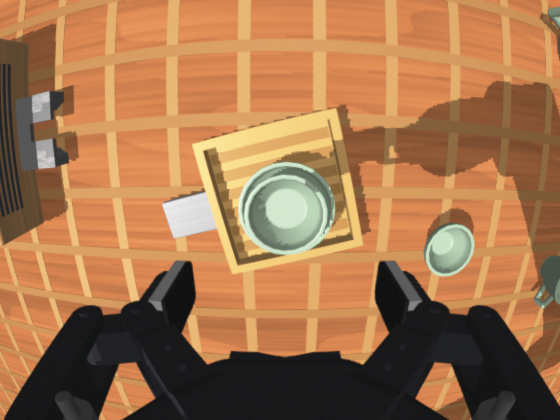

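Nested: the medium rim is concentric with the large one at about (286,208). Next, the small lid.

Request:
shift_gripper:
  deltas:
    - [0.085,-0.012,0.04,0,0,0,0]
    - [0.085,-0.025,0.085,0,0,0,0]
    - [0.085,-0.038,0.13,0.02,0,0,0]
    - [0.085,-0.0455,0.1655,0.05,0,0,0]
    - [0.085,-0.0455,0.1655,0.08,0,0,0]
    - [0.085,-0.0455,0.1655,0.08,0,0,0]
    - [0.085,-0.0455,0.1655,0.08,0,0,0]

```text
clock: 7.8
ee_pos: [0.4538, -0.1687, 0.2474]
tcp_rot: [-179.9, 0.2, 0.2]
force: [0.2, 0.6, 1.3]
width: 0.0848
grasp_force: 0.0
```

Run:
```python
from h import *
from rig import ctrl
c=grab("w5");p=c["p"];print(p.round(4))
for b in blobs(celadon(c["color"]),400):
    uv=b[:,0,:]
    o,d=rays(c,uv,p);P=plane(o,d,.034);cc,r=circ(P[:,:2]);print(uv.mean(0),cc.round(4),r.round(4),np.std(np.linalg.norm(P[:,:2]-cc,axis=1)).round(4))
c=dict(np.load("w4.npz"));o,d=rays(c,[(241,212),(329,212),(286,174),(286,250)],c["p"]);print(plane(o,d,.054).round(4)); o,d=rays(c,[(265,208),(308,208),(287,188),(287,228)],c["p"]);print(plane(o,d,.032).round(4))
```

```text
[[ 4.538000e-01 -1.687000e-01  2.474000e-01]
 [-1.798894e+02  1.961000e-01  2.360000e-01]]
[523.69874477 288.14225941] [ 0.4023 -0.3722] 0.0428 0.0075
[286.95703125 232.3828125 ] [ 0.4557 -0.1706] 0.0278 0.0004
[553.00847458 143.06779661] [ 0.5222 -0.3641] 0.0149 0.0042
[ 46.89438944 170.81518152] [0.4979 0.0035] 0.0459 0.0028
[[ 0.5016  0.0315  0.054 ]
 [ 0.5018 -0.04    0.054 ]
 [ 0.5328 -0.005   0.054 ]
 [ 0.4684 -0.0052  0.054 ]]
[[ 0.4987  0.0132  0.032 ]
 [ 0.4988 -0.0245  0.032 ]
 [ 0.5166 -0.006   0.032 ]
 [ 0.4802 -0.0061  0.032 ]]
```

Request:
shift_gripper:
  deltas:
    - [0.085,0.001,0.0015,0.03,0,0,0]
    - [0.085,0.001,0.0015,0.05,0,0,0]
    - [0.085,0.001,0.0015,0.058,0,0,0]
    - [0.085,0.001,0.0015,0.058,0,0,0]
    - [0.048,0.001,0.0015,0.058,0,0,0]
    - [0.048,0.001,0.0015,0.058,0,0,0]
    - [0.048,0.001,0.0015,0.058,0,0,0]
    - [0.048,0.001,0.0015,0.058,0,0,0]
    - [0.048,0.001,0.0015,0.058,0,0,0]
    - [0.048,0.001,0.0015,0.058,0,0,0]

```text
clock: 8.85
ee_pos: [0.4566, -0.1711, 0.1928]
tcp_rot: [180.0, -0.2, 0.2]
force: [-1.7, 1.4, 8.0]
width: 0.0542
grasp_force: 62.0
```

Run:
```python
from h import *
c=grab("w6");p=c["p"];print(p.round(4))
for b in blobs(celadon(c["color"]),400):
    uv=b[:,0,:]
    o,d=rays(c,uv,np.zeros((2,3)));P=plane(o,d,.158);cc,r=circ(P[:,:2]);print(uv.mean(0),cc.round(4),r.round(4),np.std(np.linalg.norm(P[:,:2]-cc,axis=1)).round(4))
```

```text
[[ 4.566000e-01 -1.711000e-01  1.928000e-01]
 [ 1.799537e+02 -1.600000e-01  1.657000e-01]]
[539.89138577 335.1835206 ] [-0.0535  0.1857] 0.038 0.0139
[284.66163142 280.72507553] [-0.0003  0.0004] 0.0281 0.0005
[ 14.76351351 201.40540541] [ 0.0374 -0.1509] 0.0291 0.0098
```

Request:
shift_gripper:
  deltas:
    - [0.048,0,0,-0.02,0,0,0]
    - [0.048,0,0,-0.06,0,0,0]
    - [0.048,0,0,-0.1,0,0,0]
    - [0.048,0,0,-0.1,0,0,0]

```text
clock: 9.3
ee_pos: [0.4585, -0.172, 0.2972]
tcp_rot: [179.7, -0.8, 0.2]
force: [1.0, -0.4, -0.9]
width: 0.0536
grasp_force: 64.2
```

Request:
shift_gripper:
  deltas:
    - [0.048,0.01,-0.036,0,0,0,0]
    - [0.048,0.021,-0.08,0,0,0,0]
    - [0.048,0.032,-0.125,0,0,0,0]
    - [0.048,0.041,-0.155,0,0,0,0]
    - [0.048,0.043,-0.166,0.01,0,0,0]
    - [0.048,0.043,-0.166,0.03,0,0,0]
    - [0.048,0.043,-0.166,0.05,0,0,0]
    - [0.048,0.043,-0.166,0.06,0,0,0]
    - [0.048,0.043,-0.166,0.065,0,0,0]
    - [0.048,0.043,-0.166,0.066,0,0,0]
    - [0.048,0.043,-0.166,0.066,0,0,0]

```text
clock: 10.4
ee_pos: [0.4982, -0.0052, 0.2251]
tcp_rot: [180.0, -0.1, 0.1]
force: [0.2, 0.4, -0.0]
width: 0.0539
grasp_force: 64.2
```

Request:
shift_gripper:
  deltas:
    - [0.048,0,0,0.001,0,0,0]
    - [0.048,0,0,0.002,0,0,0]
    - [0.048,0,0,0.002,0,0,0]

```text
clock: 10.7
ee_pos: [0.4988, -0.005, 0.2248]
tcp_rot: [180.0, -0.1, 0.1]
force: [-3.3, -0.4, 10.6]
width: 0.0539
grasp_force: 65.2
```

Request:
shift_gripper:
  deltas:
    - [0.048,0,0,-0.001,0,0,0]
    - [0.085,0,0,-0.001,0,0,0]
    - [0.085,0,0,-0.001,0,0,0]
    - [0.085,0,0,-0.001,0,0,0]
    - [0.085,0,0,-0.001,0,0,0]
    - [0.085,0,0,-0.04,0,0,0]
    - [0.085,0,0,-0.09,0,0,0]
    - [0.085,0,-0.04,-0.12,0,0,0]
    - [0.085,0,-0.08,-0.14,0,0,0]
    - [0.085,0,-0.12,-0.14,0,0,0]
    - [0.085,0,-0.12,-0.14,0,0,0]
    - [0.085,0,-0.12,-0.14,0,0,0]

```text
clock: 11.9
ee_pos: [0.4972, 0.1162, 0.3626]
tcp_rot: [180.0, 0.0, 0.4]
force: [-0.3, -0.1, -0.2]
width: 0.0851
grasp_force: 0.0
```

Run:
```python
from h import *
c=grab("w7");print(c["p"].round(4))
cv2.imwrite("pics/w7b.png",cv2.resize(c["color"][60:330,0:400],(800,540),interpolation=cv2.INTER_CUBIC))
```

```text
[[4.972000e-01 1.162000e-01 3.626000e-01]
 [1.799875e+02 1.230000e-02 3.651000e-01]]
```

View pics/w7b.png

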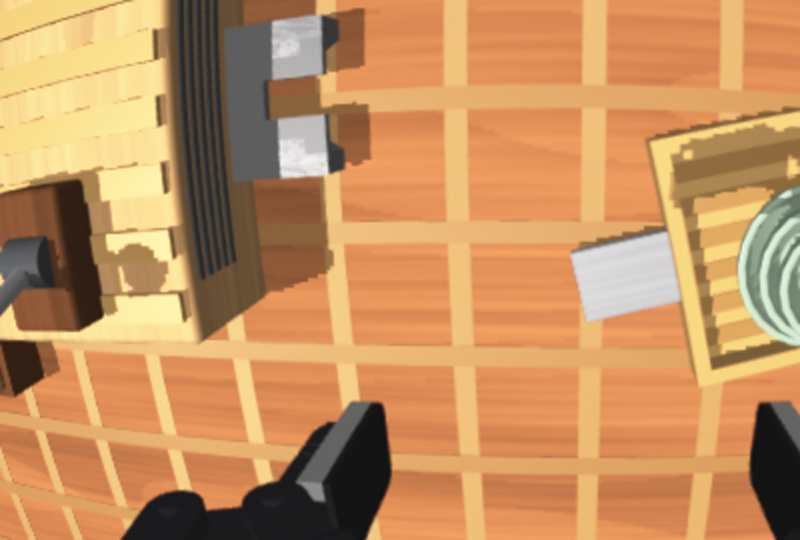

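Crop of the wrist view (2x, rows offset by 60): housing top corners (226,29), (322,15), (330,177), (233,182), with the slot window open to the right between the prongs. Tongue corners (571,253), (668,231), (681,300), (588,322). Tray front corners (648,140), (700,385). All three lids are nested, seen at about (800,265).

Run:
```python
from h import *
c=dict(np.load("w7.npz"));g=cv2.cvtColor(c["color"],cv2.COLOR_BGR2GRAY)
def pt(k,z):
    q=np.array(k,np.float32)/2+[0,60]
    o,d=rays(c,q,c["p"]);return plane(o,d,z)[:,:2]
h=pt([(226,29),(322,15),(330,177),(233,182)],.026)
print("house",h.round(4).tolist())
ang=lambda v:np.degrees(np.arctan2(v[1],v[0])).round(2)
print("front edge dir",ang(h[1]-h[2]),np.linalg.norm(h[1]-h[2]),"back",ang(h[0]-h[3]),"sides",ang(h[1]-h[0]),ang(h[2]-h[3]),"front mid",((h[1]+h[2])/2).round(4))
w=pt([(264,80),(325,78),(276,117),(330,104)],.026);print("window/inner edges",w.round(4).tolist())
t=pt([(571,253),(668,231),(681,300),(588,322)],.016);print("tongue",ang(t[0]-t[1]),ang(t[3]-t[2]),ang(t[0]-t[3]),"tip",((t[0]+t[3])/2).round(4),np.linalg.norm(t[0]-t[3]))
f=pt([(648,140),(700,385)],.024);print("tray front",ang(f[0]-f[1]),f.mean(0).round(4),np.linalg.norm(f[0]-f[1]))
# warmer from top camera depth: points 75..90mm high
for n in("top","scene"):
    T=dict(np.load(n+"0.npz"));v,u=np.mgrid[0:420,0:560];o,d=rays(T,np.c_[u.ravel(),v.ravel()]);Q=o+d*T["depth"].ravel()[:,None]
    m=(Q[:,2]>.078)&(Q[:,2]<.09)&(abs(Q[:,0]-.55)<.2)&(Q[:,1]>.2)&(Q[:,1]<.46);X=Q[m][:,:2].astype(np.float32)
    print(n,m.sum(),cv2.minAreaRect(X))
    m=(Q[:,2]>.16)&(Q[:,2]<.2)&(abs(Q[:,0]-.5)<.2)&(Q[:,1]>.2)&(Q[:,1]<.5);print("ball",m.sum(),Q[m].mean(0).round(4),Q[m].max(0).round(3),Q[m].min(0).round(3))
```

```text
house [[0.6193, 0.2903], [0.6201, 0.2359], [0.5396, 0.2338], [0.5396, 0.2897]]
front edge dir 1.46 0.08055919660147669 back 0.41 sides -89.1 -89.95 front mid [0.5799 0.2348]
window/inner edges [[0.5905, 0.2682], [0.5886, 0.2345], [0.5712, 0.262], [0.5756, 0.2322]]
tongue 103.64 104.23 13.88 tip [0.4803 0.1104] 0.03743664004021607
tray front 14.48 [0.4927 0.0627] 0.1299851492964795
top 3724 ((0.5758237242698669, 0.37030890583992004), (0.21818006038665771, 0.15867477655410767), 1.4466958045959473)
ball 111 [0.4874 0.3662 0.1841] [0.499 0.38  0.194] [0.477 0.356 0.171]
scene 2948 ((0.5800707340240479, 0.3733305335044861), (0.22048500180244446, 0.1588079035282135), 1.2506474256515503)
ball 90 [0.4946 0.3712 0.1798] [0.503 0.384 0.191] [0.479 0.358 0.16 ]
```

Request:
shift_gripper:
  deltas:
    - [0.036,0.016,0.042,0.02,0,0,-5]
    - [0.036,0.032,0.084,0.04,0,0,-10]
    - [0.036,0.048,0.126,0.06,0,0,-13.7]
    - [0.036,0.064,0.168,0.09,0,0,-13.7]
    - [0.036,0.064,0.168,0.1,0,0,-13.7]
    - [0.036,0.064,0.168,0.1,0,0,-13.7]
    - [0.036,0.064,0.168,0.1,0,0,-13.7]
    - [0.036,0.064,0.168,0.1,0,0,-13.7]

```text
clock: 12.75
ee_pos: [0.5622, -0.0511, 0.2637]
tcp_rot: [-180.0, -0.1, 14.0]
force: [0.7, 0.4, -0.6]
width: 0.0363
grasp_force: 0.0
```

Run:
```python
from h import *
c=grab("w8");p=c["p"];print(p.round(4))
from rig import ctrl;print(ctrl.get_obs()["joint_positions"].round(1))
```

```text
[[ 5.622000e-01 -5.110000e-02  2.637000e-01]
 [-1.799809e+02 -9.530000e-02  1.400870e+01]]
[ 17.   23.8 -19.  109.   10.   48.7 -83.1]
```

View pics/w8.png

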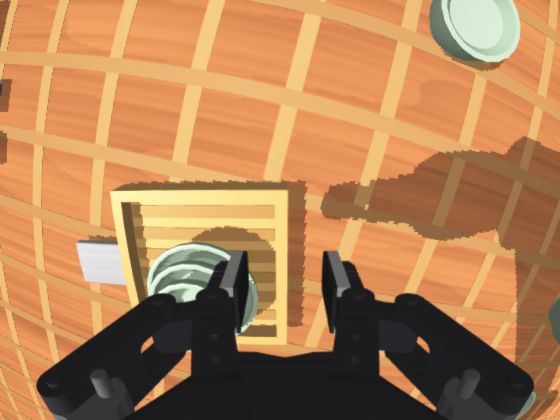

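The -y wall (u≈281) runs between the two fingers, parallel to the pads. The left finger comes down clear of the lids, at the far corner. Now descend and grip.

Request:
shift_gripper:
  deltas:
    - [0.036,0,0,0.03,0,0,0]
    - [0.036,0,0,0.055,0,0,0]
    - [0.036,0,0,0.07,0,0,0]
    - [0.036,0,0,0.075,0,0,0]
    - [0.036,0,0,0.075,0,0,0]

```text
clock: 13.3
ee_pos: [0.5621, -0.0522, 0.1877]
tcp_rot: [-180.0, 0.0, 13.9]
force: [0.3, 0.0, -0.0]
width: 0.0361
grasp_force: 0.0
```

Request:
shift_gripper:
  deltas:
    - [0.02,0,0,0,0,0,0]
    - [0.01,0,0,0,0,0,0]
    - [0.004,0,0,0,0,0,0]
    - [0.004,0,0,0,0,0,0]
    - [0.004,0,0,0,0,0,0]
    - [0.004,0,0,0,0,0,0]

```text
clock: 13.9
ee_pos: [0.5624, -0.0508, 0.1892]
tcp_rot: [-179.9, -0.1, 13.9]
force: [-2.6, 3.9, 6.2]
width: 0.0057
grasp_force: 59.4
```

Request:
shift_gripper:
  deltas:
    - [0.004,0.004,-0.004,0,0,0,0.6]
    - [0.004,0.011,-0.0105,0,0,0,1.8]
    - [0.004,0.019,-0.018,0,0,0,3]
    - [0.004,0.027,-0.0255,0,0,0,4.2]
    - [0.004,0.035,-0.033,0,0,0,5.4]
    - [0.004,0.043,-0.0405,0,0,0,6.7]
    - [0.004,0.051,-0.048,0,0,0,8]
    - [0.004,0.059,-0.0557,0,0,0,9.2]
    - [0.004,0.067,-0.0632,0,0,0,10.4]
    - [0.004,0.074,-0.07,0,0,0,11.5]
    - [0.004,0.08,-0.0755,0,0,0,12.5]
    - [0.004,0.083,-0.0784,0,0,0,12.9]

```text
clock: 15.1
ee_pos: [0.6237, 0.0373, 0.1892]
tcp_rot: [179.4, 0.2, 1.0]
force: [-6.4, -10.2, 11.3]
width: 0.0063
grasp_force: 61.0
```

Request:
shift_gripper:
  deltas:
    - [0.004,0,0,0,0,0,0]
    - [0.004,0,0,0,0,0,0]

```text
clock: 15.3
ee_pos: [0.6238, 0.0376, 0.1892]
tcp_rot: [179.4, 0.1, 1.0]
force: [-5.1, -7.4, 9.6]
width: 0.0057
grasp_force: 60.5
```

Run:
```python
from h import *
c=grab("w9");print(c["p"].round(4))
from rig import ctrl
c=ctrl.capture("top");np.savez("top1.npz",**c)
a=c["color"][150:330,60:360];
w=np.load("w9.npz")["color"][60:340,0:400]
cv2.imwrite("pics/w9b.png",cv2.resize(w,(800,560),interpolation=cv2.INTER_CUBIC))
```

```text
[[6.238000e-01 3.760000e-02 1.892000e-01]
 [1.794467e+02 1.383000e-01 9.766000e-01]]
```

View pics/w9b.png

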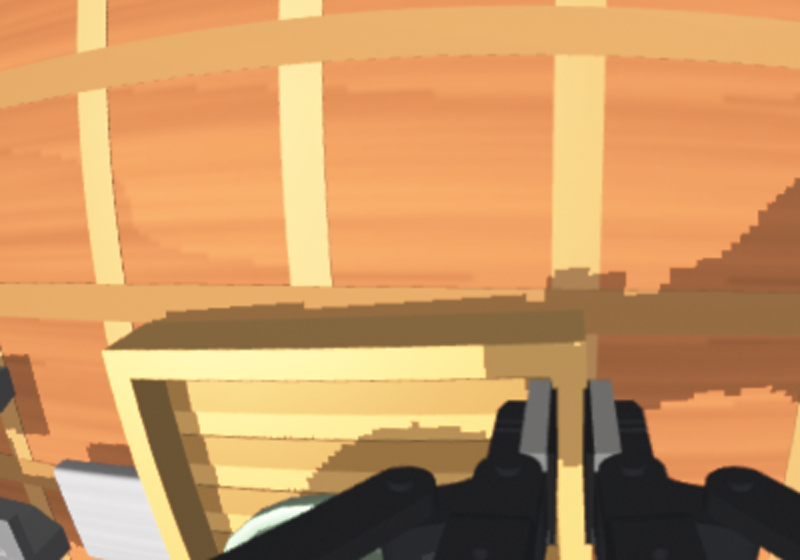

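Wrist crop (2x, rows offset by 60): tray +x wall from corner (103,352) to (583,340), tongue's far tip corner at (57,462), housing prongs just left of it at (5,385) and (30,530). The lids are still in the tray. Working out the tray's pose from these.

Run:
```python
from h import *
c=dict(np.load("w9.npz"))
def pt(k,z):
    o,d=rays(c,np.array(k,float)/2+[0,60],c["p"]);return plane(o,d,z)[:,:2]
f=pt([(103,352),(583,340)],.024);v=f[0]-f[1];yaw=np.degrees(np.arctan2(-v[0],v[1]));print(f.round(4),np.linalg.norm(v),"yaw",yaw.round(2))
t=pt([(57,462),(136,468)],.016);print("tongue far edge",t.round(4))
a=np.radians(yaw);u=np.array([-np.sin(a),np.cos(a)]);x=np.array([np.cos(a),np.sin(a)])
cen=f.mean(0)-.065*x;print("centre",cen.round(4),"tip",(cen+.115*u).round(4),"tip from corner",(t[0]-.019*x).round(4))
T=dict(np.load("top1.npz"));h=T["color"]
cv2.imwrite("pics/top1b.png",cv2.resize(h[170:310,70:310],None,fx=3.3,fy=3.3,interpolation=cv2.INTER_CUBIC))
```

```text
[[0.64   0.1618]
 [0.6474 0.033 ]] 0.12906489533789858 yaw 3.31
tongue far edge [[0.5951 0.2052]
 [0.5982 0.1678]]
centre [0.5788 0.0936] tip [0.5722 0.2084] tip from corner [0.5761 0.2041]
```

View pics/top1b.png

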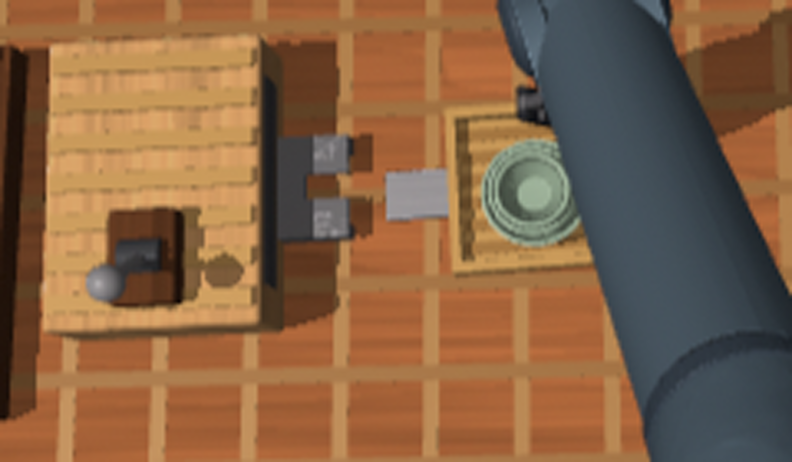

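Top crop (3.3x): housing prongs end at u=349, with edges at v=135/173 and 198/238. Tongue spans u 386–448, v 171–220 at the tip and 170–217 at its root. It sits slightly low (towards the robot) of the slot and is nearly parallel to it.

Run:
```python
from h import *
T=dict(np.load("top1.npz"))
def pt(k,z):
    o,d=rays(T,np.array(k,float)/3.3+[70,170],None);return plane(o,d,z)[:,:2]
print("prong front outer",pt([(349,135),(349,239)],.026).round(4).tolist(),"back",pt([(279,138),(279,242)],.026).round(4).tolist())
t=pt([(386,172),(386,220),(448,169),(450,217)],.016);print("tongue",t.round(4).tolist(),"tip",t[:2].mean(0).round(4),"root",t[2:].mean(0).round(4))
f=pt([(446,106),(456,274)],.024);print("tray front",f.round(4).tolist(),f.mean(0).round(4))
```

```text
prong front outer [[0.6165, 0.2343], [0.5346, 0.2331]] back [[0.6153, 0.2888], [0.5335, 0.2869]]
tongue [[0.5884, 0.2068], [0.5504, 0.2064], [0.5897, 0.1583], [0.5516, 0.1567]] tip [0.5694 0.2066] root [0.5707 0.1575]
tray front [[0.6384, 0.159], [0.506, 0.151]] [0.5722 0.155 ]
```

Request:
shift_gripper:
  deltas:
    - [0.004,0,0,0,0,0,0.6]
    - [0.004,0.001,-0.002,0,0,0,1.2]
    - [0.004,0.001,-0.006,0,0,0,1.8]
    - [0.004,0.001,-0.01,0,0,0,1.8]
    - [0.004,0.001,-0.015,0,0,0,1.8]
    - [0.004,0.001,-0.02,0,0,0,1.8]
    - [0.004,0.001,-0.02,0,0,0,1.8]
    - [0.004,0.001,-0.02,0,0,0,1.8]

```text
clock: 16.2
ee_pos: [0.6259, 0.057, 0.1892]
tcp_rot: [179.5, -0.1, -0.9]
force: [-0.9, -7.7, 4.5]
width: 0.0058
grasp_force: 59.6
```

Run:
```python
from h import *
from rig import ctrl
c=grab("w10");print(c["p"].round(4))
T=ctrl.capture("top");np.savez("top2.npz",**T)
a=cv2.resize(T["color"][190:260,100:240],None,fx=5,fy=5,interpolation=cv2.INTER_CUBIC)
cv2.imwrite("pics/top2b.png",a)
# prong / tongue edges as grey (low saturation) runs along image columns
s=cv2.cvtColor(T["color"],cv2.COLOR_BGR2HSV)[:,:,1]
for u in (158,162,168,174,176,180,184,188,192,196,200):
    v=np.arange(205,245);m=s[205:245,u]<70;print(u,v[m].tolist())
```

```text
[[ 6.259000e-01  5.700000e-02  1.892000e-01]
 [ 1.794731e+02 -1.330000e-01 -9.183000e-01]]
158 [212, 213, 214, 215, 216, 217, 218, 219, 220, 221, 222, 223, 224, 225, 226, 227, 228, 229, 230, 231, 232, 233, 234, 235, 236, 237, 238, 239, 240, 241, 242]
162 [212, 213, 214, 215, 216, 217, 218, 219, 220, 221, 222, 223, 224, 225, 226, 227, 228, 229, 230, 231, 232, 233, 234, 235, 236, 237, 238, 239, 240, 241, 242]
168 [211, 212, 213, 214, 215, 216, 217, 218, 219, 220, 221, 222, 230, 231, 232, 233, 234, 235, 236, 237, 238, 239, 240, 241, 242]
174 [211, 212, 213, 214, 215, 216, 217, 218, 219, 220, 221, 230, 231, 232, 233, 234, 235, 236, 237, 238, 239, 240, 241]
176 [212, 213, 214, 215, 216, 239, 240, 241]
180 [218, 219, 220, 221, 222, 223, 224, 225, 226, 227, 228, 229, 230, 231, 232]
184 [218, 219, 220, 221, 222, 223, 224, 225, 226, 227, 228, 229, 230, 231, 232]
188 [218, 219, 220, 221, 222, 223, 224, 225, 226, 227, 228, 229, 230, 231, 232]
192 [218, 219, 220, 221, 222, 223, 224, 225, 226, 227, 228, 229, 230, 231, 232]
196 [218, 219, 220, 221, 222, 223, 224, 225, 226, 227, 228, 229, 230, 231, 232]
200 []
```

Create ax.py:
```python
from h import *
def edge(s,u,v0,v1,th=75):
    col=s[v0:v1,u].astype(float)-th;i=np.nonzero((col[:-1]>0)!=(col[1:]>0))[0]
    i=[i[0],i[-1]];return [v0+k+col[k]/(col[k]-col[k+1]) for k in i]
def line(T,us,v0,v1,z):
    s=cv2.cvtColor(T["color"],cv2.COLOR_BGR2HSV)[:,:,1];L=[]
    for j in(0,1):
        k=[(u,edge(s,u,v0,v1)[j]) for u in us];o,d=rays(T,k);P=plane(o,d,z)[:,:2]
        L.append(np.polyfit(P[:,1],P[:,0],1))
    return L
if __name__=="__main__":
    import sys
    T=dict(np.load(sys.argv[1]));a,b=int(sys.argv[2]),int(sys.argv[3])
    for n,us,z,y in(("house",range(157,174),.026,.235),("tongue",range(a,b),.016,.235)):
        L=line(T,us,205,248,z);print(n,[(np.degrees(np.arctan(-l[0])).round(2),np.polyval(l,y).round(4)) for l in L],"yaw",np.degrees(np.arctan(-(L[0][0]+L[1][0])/2)).round(2),"mid x at y",y,((np.polyval(L[0],y)+np.polyval(L[1],y))/2).round(4))
```

```bash
python3 ax.py top2.npz 180 197; python3 ax.py top1.npz 188 205
```

```text
house [(np.float64(2.23), np.float64(0.6183)), (np.float64(0.63), np.float64(0.5354))] yaw 1.43 mid x at y 0.235 0.5769
tongue [(np.float64(-0.98), np.float64(0.6005)), (np.float64(-0.23), np.float64(0.5617))] yaw -0.61 mid x at y 0.235 0.5811
house [(np.float64(2.22), np.float64(0.6183)), (np.float64(0.57), np.float64(0.5354))] yaw 1.4 mid x at y 0.235 0.5768
tongue [(np.float64(3.3), np.float64(0.5873)), (np.float64(2.89), np.float64(0.5494))] yaw 3.09 mid x at y 0.235 0.5683
```

Request:
shift_gripper:
  deltas:
    - [0.004,0,-0.001,0,0,0,-0.5]
    - [0.004,0,-0.003,0,0,0,-1]
    - [0.004,0,-0.006,0,0,0,-1.4]
    - [0.004,0,-0.008,0,0,0,-1.4]
    - [0.004,0,-0.008,0,0,0,-1.4]
    - [0.004,0,-0.008,0,0,0,-1.4]

```text
clock: 16.9
ee_pos: [0.6266, 0.0642, 0.1892]
tcp_rot: [179.4, -0.2, 0.4]
force: [0.4, -8.8, 4.2]
width: 0.0062
grasp_force: 59.4
```

Run:
```python
from h import *
from rig import ctrl
T=ctrl.capture("top");np.savez("top3.npz",**T)
```

```bash
python3 ax.py top3.npz 179 194
```

```text
house [(np.float64(2.23), np.float64(0.6183)), (np.float64(0.62), np.float64(0.5354))] yaw 1.42 mid x at y 0.235 0.5768
tongue [(np.float64(0.45), np.float64(0.5978)), (np.float64(2.34), np.float64(0.5586))] yaw 1.39 mid x at y 0.235 0.5782
```

Request:
shift_gripper:
  deltas:
    - [0.004,-0.001,-0.002,0,0,0,0]
    - [0.004,-0.001,-0.006,0,0,0,0]
    - [0.004,-0.001,-0.01,0,0,0,0]
    - [0.004,-0.001,-0.014,0,0,0,0]
    - [0.004,-0.001,-0.019,0,0,0,0]
    - [0.004,-0.001,-0.024,0,0,0,0]
    - [0.004,-0.0015,-0.028,0,0,0,0]
    - [0.004,-0.0015,-0.031,0,0,0,0]
    - [0.004,-0.0015,-0.034,0,0,0,0]
    - [0.004,-0.0015,-0.037,0,0,0,0]
    - [0.004,-0.0015,-0.038,0,0,0,0]
    - [0.004,-0.0015,-0.038,0,0,0,0]

```text
clock: 18.15
ee_pos: [0.6249, 0.1019, 0.1892]
tcp_rot: [179.4, -0.2, 0.4]
force: [0.3, -8.6, 4.3]
width: 0.0059
grasp_force: 59.6
```

Smooth, with no jamming force. I'll push on to the stop.

Request:
shift_gripper:
  deltas:
    - [0.004,0,-0.002,0,0,0,0]
    - [0.004,0,-0.004,0,0,0,0]
    - [0.004,0,-0.006,0,0,0,0]
    - [0.004,0,-0.008,0,0,0,0]
    - [0.004,0,-0.008,0,0,0,0]

```text
clock: 18.65
ee_pos: [0.6249, 0.1098, 0.1892]
tcp_rot: [179.4, -0.2, 0.4]
force: [0.7, -9.3, 4.5]
width: 0.0057
grasp_force: 59.6
```

Request:
shift_gripper:
  deltas:
    - [0.004,0,-0.002,0,0,0,0]
    - [0.004,0,-0.004,0,0,0,0]
    - [0.004,0,-0.006,0,0,0,0]
    - [0.004,0,-0.008,0,0,0,0]
    - [0.004,0,-0.008,0,0,0,0]

```text
clock: 19.15
ee_pos: [0.6251, 0.1148, 0.1892]
tcp_rot: [179.1, -0.1, 0.3]
force: [0.0, -13.8, 6.0]
width: 0.0058
grasp_force: 59.9
```

Request:
shift_gripper:
  deltas:
    - [0.004,0,-0.002,0,0,0,0]
    - [0.004,0,-0.004,0,0,0,0]
    - [0.004,0,-0.006,0,0,0,0]
    - [0.004,0,-0.008,0,0,0,0]
    - [0.004,0,-0.008,0,0,0,0]
    - [0.004,0,-0.008,0,0,0,0]

```text
clock: 19.75
ee_pos: [0.6255, 0.1165, 0.1891]
tcp_rot: [178.6, 0.0, 0.1]
force: [-1.9, -20.6, 9.6]
width: 0.0061
grasp_force: 60.6
```

Run:
```python
from h import *
from rig import ctrl
T=ctrl.capture("top");np.savez("top4.npz",**T)
a=T["color"][170:310,70:310];cv2.imwrite("pics/top4b.png",cv2.resize(a,None,fx=3.3,fy=3.3,interpolation=cv2.INTER_CUBIC))
```

```text
(no output)
```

View pics/top4b.png

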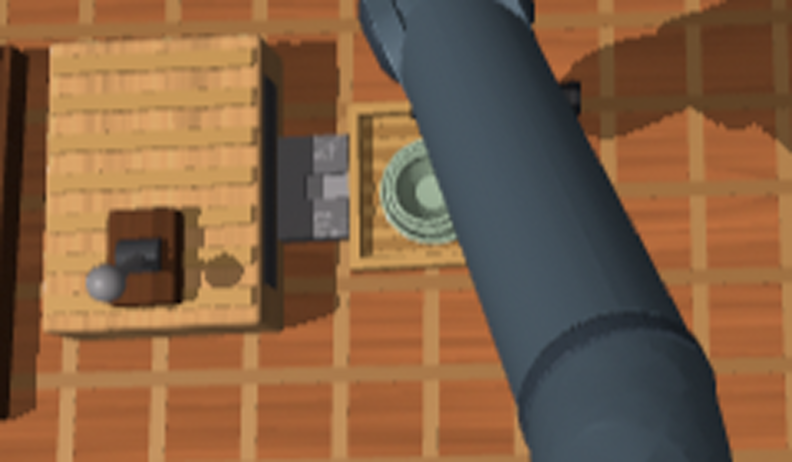

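Tray against the housing face (u≈349), tongue visible across the window, lids still nested. I'll relax the push, release and rise.

Request:
shift_gripper:
  deltas:
    - [0.004,0,0.004,0,0,0,0]
    - [0.004,0,0.007,0,0,0,0]
    - [0.004,0,0.007,0,0,0,0]

```text
clock: 20.1
ee_pos: [0.6251, 0.1149, 0.1892]
tcp_rot: [179.1, -0.1, 0.3]
force: [-0.6, -13.9, 6.3]
width: 0.0054
grasp_force: 60.1
```

Request:
shift_gripper:
  deltas:
    - [0.036,0,0,0,0,0,0]
    - [0.036,0,0,0,0,0,0]
    - [0.036,0,0,0,0,0,0]
    - [0.036,0,0,0,0,0,0]

```text
clock: 20.5
ee_pos: [0.6231, 0.126, 0.1882]
tcp_rot: [180.0, -0.1, 0.6]
force: [1.6, -2.2, 1.4]
width: 0.036
grasp_force: 1.4
```

Request:
shift_gripper:
  deltas:
    - [0.036,0,0,-0.03,0,0,0]
    - [0.036,0,0,-0.08,0,0,0]
    - [0.036,0,0,-0.12,0,0,0]
    - [0.036,0,0,-0.16,0,0,0]
    - [0.036,0,0,-0.16,0,0,0]
    - [0.036,0,0,-0.16,0,0,0]

```text
clock: 21.1
ee_pos: [0.6226, 0.1279, 0.3492]
tcp_rot: [-179.9, -0.2, 0.7]
force: [-0.1, -0.1, -1.6]
width: 0.0359
grasp_force: 0.0
```

Run:
```python
from h import *
from rig import ctrl
c=grab("w11");print(c["p"].round(4),ctrl.get_obs()["joint_positions"].round(1))
T=ctrl.capture("top");np.savez("top5.npz",**T)
a=cv2.resize(T["color"][190:290,90:240],(525,350),interpolation=cv2.INTER_CUBIC)
b=cv2.resize(c["color"][120:400,0:220],(275,350))
cv2.imwrite("pics/fin.png",np.hstack([a,b]))
```

```text
[[ 6.226000e-01  1.279000e-01  3.492000e-01]
 [-1.798957e+02 -1.585000e-01  6.845000e-01]] [  -1.9   24.5  -16.9   96.     7.9   60.8 -110.6]
```

View pics/fin.png

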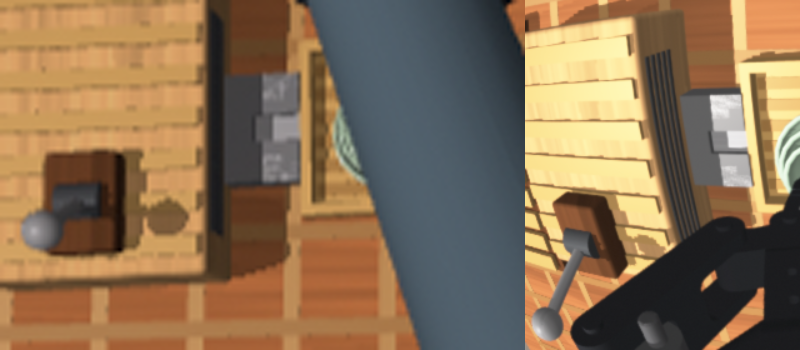

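Both views show the tray flush with the housing front, and the tongue filling the window. The lever leans to -x, with its ball at (42,230) in the left crop. I'm already past the picture limit, so I'll use numbers only from here. Next: gap check by depth, and the lever ball's position.

Create cl.py:
```python
from h import *
def cloud(c,wrist=True):
    v,u=np.mgrid[0:420,0:560];uv=np.c_[u.ravel(),v.ravel()];D=c["depth"].ravel()
    if not wrist: o,d=rays(c,uv);return o+d*D[:,None]
    o,d=rays(c,uv,c["p"]);ax=-(rot(c["p"][1])@c["hand_eye"][:3,:3])[:,2]
    return np.where((D>0)[:,None],o+d*(D/(d@ax))[:,None],np.nan)
```

Run:
```python
from cl import *
c=dict(np.load("w11.npz"));P=cloud(c);col=c["color"].reshape(-1,3)
for x0 in(.55,.56,.60,.61):
    m=(abs(P[:,0]-x0)<.0015)&(P[:,1]>.155)&(P[:,1]<.26)&(P[:,2]<.06);q=P[m];i=np.argsort(-q[:,1]);print(x0,[(round(a*1e3),round(b*1e3)) for a,b in q[i][:,1:]][::2][:60])
for n,wr in(("w11",1),("top5",0)):
    d=dict(np.load(n+".npz"));Q=cloud(d,wr);h=cv2.cvtColor(d["color"],cv2.COLOR_BGR2HSV).reshape(-1,3)
    m=(Q[:,2]>.155)&(Q[:,2]<.2)&(abs(Q[:,0]-.49)<.05)&(abs(Q[:,1]-.37)<.05);print(n,m.sum(),Q[m].mean(0).round(4),Q[m].min(0).round(4),Q[m].max(0).round(4))
```

```text
0.55 [(260, 26), (258, 27), (257, 27), (256, 26), (255, 26), (254, 27), (254, 27), (252, 27), (252, 25), (252, 26), (250, 27), (249, 26), (248, 26), (248, 26), (247, 27), (246, 26), (245, 25), (245, 27), (243, 27), (242, 27), (241, 26), (241, 27), (240, 26), (239, 26), (238, 26), (237, 26), (237, 27), (236, 26), (236, 24), (234, 24), (234, 24), (233, 24), (232, 24), (232, 25), (231, 24), (230, 24), (230, 24), (229, 25), (228, 24), (228, 24), (227, 21), (227, 21), (227, 18), (227, 14), (227, 14), (227, 19), (226, 9), (225, 9), (224, 8), (223, 9), (222, 9), (221, 8), (221, 9), (219, 10), (218, 10), (217, 9), (160, 55), (160, 57), (160, 58), (159, 56)]
0.56 [(260, 26), (260, 26), (258, 26), (257, 26), (257, 26), (256, 26), (255, 26), (255, 27), (253, 27), (252, 26), (252, 26), (251, 26), (249, 26), (249, 26), (248, 26), (247, 26), (246, 25), (245, 26), (244, 26), (243, 25), (242, 25), (240, 26), (240, 27), (239, 27), (238, 25), (238, 27), (237, 27), (236, 26), (236, 23), (235, 25), (234, 24), (233, 24), (232, 23), (231, 24), (231, 24), (230, 24), (230, 25), (228, 25), (228, 10), (228, 2
[... 979 characters left out ...]
6), (253, 27), (252, 27), (251, 26), (251, 26), (250, 26), (249, 26), (249, 26), (248, 26), (247, 25), (246, 27), (245, 27), (244, 27), (243, 26), (243, 25), (242, 26), (241, 27), (241, 25), (240, 27), (239, 27), (238, 26), (238, 26), (237, 27), (237, 24), (237, 24), (236, 25), (235, 23), (234, 25), (234, 24), (232, 25), (231, 24), (230, 24), (230, 25), (230, 24), (229, 22), (229, 11), (229, 8), (229, 15), (229, 20), (229, 23), (229, 23), (229, 9), (228, 17), (228, 9), (227, 9), (226, 8), (225, 10), (224, 9), (224, 10), (223, 9), (223, 8)]
w11 659 [0.4958 0.3639 0.177 ] [0.4791 0.3551 0.1552] [0.5051 0.3787 0.1903]
top5 110 [0.4875 0.3665 0.1834] [0.4764 0.3566 0.173 ] [0.4992 0.3802 0.1897]
```

No gap on either side of the slot: housing top at 26 mm meets tray rim at 24 mm at y≈0.236. The tray is home. Now the lever: close the fingers, go to the -x side of the ball from above.

Request:
shift_gripper:
  deltas:
    - [0,0,0,-0.04,0,0,0]
    - [0,-0.02,-0.03,-0.08,0,0,0]
    - [0,-0.048,-0.069,-0.09,0,0,0]
    - [0,-0.076,-0.108,-0.09,0,0,0]
    - [0,-0.104,-0.147,-0.09,0,0,0]
    - [0,-0.132,-0.187,-0.09,0,0,0]
    - [0,-0.155,-0.22,-0.09,0,0,0]
    - [0,-0.17,-0.241,-0.09,0,0,0]
    - [0,-0.17,-0.241,-0.09,0,0,0]
    - [0,-0.17,-0.241,-0.09,0,0,0]

```text
clock: 22.2
ee_pos: [0.4495, 0.3656, 0.4356]
tcp_rot: [179.9, 0.2, 0.7]
force: [-0.1, -0.0, 0.9]
width: -0.0001
grasp_force: 0.0
```

Run:
```python
from cl import *
from rig import ctrl
c=grab("w12");print(c["p"].round(4),ctrl.get_obs()["joint_positions"].round(1))
P=cloud(c);m=(P[:,2]>.16)&(P[:,2]<.2)&(abs(P[:,0]-.5)<.05)&(abs(P[:,1]-.37)<.05);print(m.sum(),P[m].mean(0).round(4) if m.sum() else 0,P[m].min(0).round(4),P[m].max(0).round(4))
Q=P[m&(P[:,2]>.168)]
if len(Q)>20:
    A=np.c_[2*Q,np.ones(len(Q))];s=np.linalg.lstsq(A,(Q**2).sum(1),rcond=None)[0];print("sphere",s[:3].round(4),np.sqrt(s[3]+s[:3]@s[:3]).round(4))
```

```text
[[4.495000e-01 3.656000e-01 4.356000e-01]
 [1.798607e+02 1.646000e-01 6.937000e-01]] [ -20.5   15.   -26.4   98.3    7.1   68.5 -138.2]
1069 [0.4911 0.3691 0.1858] [0.4776 0.3563 0.16  ] [0.5025 0.3817 0.1917]
sphere [0.4899 0.3693 0.1773] 0.0128
```

Request:
shift_gripper:
  deltas:
    - [0,0,-0.004,0.04,0,0,0]
    - [0,0,-0.004,0.08,0,0,0]
    - [0,0,-0.004,0.102,0,0,0]
    - [0,0,-0.004,0.102,0,0,0]
    - [0,0,-0.004,0.102,0,0,0]

```text
clock: 22.75
ee_pos: [0.4515, 0.3681, 0.3353]
tcp_rot: [179.9, 0.0, 0.4]
force: [0.7, 0.7, 1.4]
width: 0.0002
grasp_force: 0.0
```

Request:
shift_gripper:
  deltas:
    - [0,0.01,0,0,0,0,0]
    - [0,0.02,0,0,0,0,0]
    - [0,0.03,0,0,0,0,0]
    - [0,0.04,0,0,0,0,0]
    - [0,0.05,0,0,0,0,0]
    - [0,0.06,0,0,0,0,0]
    - [0,0.068,0,0,0,0,0]
    - [0,0.074,0,0,0,0,0]
    - [0,0.078,0,0,0,0,0]
    - [0,0.08,0,0,0,0,0]
    - [0,0.08,0,0,0,0,0]

```text
clock: 23.85
ee_pos: [0.5305, 0.3701, 0.3355]
tcp_rot: [180.0, -0.0, 0.6]
force: [-0.6, -0.5, -0.2]
width: 0.0001
grasp_force: 0.0
```

Request:
shift_gripper:
  deltas:
    - [0,0.004,0,0,0,0,0]
    - [0,0.008,0,0,0,0,0]
    - [0,0.012,0,0,0,0,0]
    - [0,0.016,0,0,0,0,0]
    - [0,0.016,0,0,0,0,0]

```text
clock: 24.35
ee_pos: [0.5364, 0.3723, 0.3353]
tcp_rot: [179.4, 1.5, 0.9]
force: [-24.3, -8.4, 16.4]
width: 0.0001
grasp_force: 12.6
```

Run:
```python
from cl import *
c=grab("w13");P=cloud(c);m=(P[:,2]>.165)&(P[:,2]<.2)&(P[:,0]>c["p"][0,0]+.009)&(P[:,0]<.62)&(abs(P[:,1]-.37)<.03);Q=P[m];print(len(Q))
if len(Q)>20:
    A=np.c_[2*Q,np.ones(len(Q))];s=np.linalg.lstsq(A,(Q**2).sum(1),rcond=None)[0];print("sphere",s[:3].round(4),np.sqrt(s[3]+s[:3]@s[:3]).round(4))
```

```text
2891
sphere [0.5564 0.3708 0.1806] 0.0104
```

Firm stop reached at 24 N. Back off and verify.

Request:
shift_gripper:
  deltas:
    - [0,-0.01,0,0,0,0,0]
    - [0,-0.03,0,0,0,0,0]
    - [0,-0.06,0,0,0,0,0]
    - [0,-0.07,0,-0.03,0,0,0]
    - [0,-0.07,0,-0.07,0,0,0]
    - [0,-0.07,0,-0.1,0,0,0]
    - [0,-0.07,0,-0.1,0,0,0]
    - [0,-0.07,0,-0.1,0,0,0]

```text
clock: 25.2
ee_pos: [0.4765, 0.37, 0.4374]
tcp_rot: [-179.9, -0.2, 0.6]
force: [0.2, 0.2, -0.6]
width: 0.0002
grasp_force: 0.0
```

Run:
```python
from cl import *
from rig import ctrl
for n in("wrist","top","scene"):
    if n=="wrist": c=grab("w14");P=cloud(c)
    else: c=ctrl.capture(n);np.savez(n+"9.npz",**c);P=cloud(c,False)
    m=(P[:,2]>.167)&(P[:,2]<.2)&(abs(P[:,0]-.55)<.06)&(abs(P[:,1]-.37)<.03);Q=P[m]
    if len(Q)>20:
        A=np.c_[2*Q,np.ones(len(Q))];s=np.linalg.lstsq(A,(Q**2).sum(1),rcond=None)[0];print(n,len(Q),"sphere",s[:3].round(4),np.sqrt(s[3]+s[:3]@s[:3]).round(4),Q.mean(0).round(3))
    # tray/lids: top outline and front wall gap
    for x0 in(.555,.605):
        q=P[(abs(P[:,0]-x0)<.003)&(P[:,1]>.2)&(P[:,1]<.27)&(P[:,2]<.06)];i=np.argsort(q[:,1]);print(n,x0,"min z on y .229-.245",q[(q[:,1]>.231)&(q[:,1]<.245)][:,2].min().round(3) if len(q) else None)
    m=(P[:,2]>.04)&(P[:,2]<.075)&(abs(P[:,0]-.575)<.06)&(abs(P[:,1]-.17)<.055);Q=P[m];print(n,"lids",len(Q),Q.min(0).round(3) if len(Q) else 0,Q.max(0).round(3) if len(Q) else 0)
    for k in(.052,.063):
        q=Q[Q[:,2]>k];print("  above",k,q.min(0).round(3) if len(q) else 0,q.max(0).round(3) if len(q) else 0)
print(ctrl.get_obs()["clock"])
```

```text
wrist 1032 sphere [0.5562 0.3705 0.1728] 0.0126 [0.556 0.371 0.181]
wrist 0.555 min z on y .229-.245 0.023
wrist 0.605 min z on y .229-.245 0.022
wrist lids 2320 [0.533 0.133 0.04 ] [0.614 0.209 0.068]
  above 0.052 [0.539 0.139 0.052] [0.606 0.203 0.068]
  above 0.063 [0.542 0.139 0.063] [0.599 0.197 0.068]
top 107 sphere [0.5543 0.3697 0.1742] 0.0112 [0.553 0.368 0.179]
top 0.555 min z on y .229-.245 0.02
top 0.605 min z on y .229-.245 0.02
top lids 598 [0.53  0.127 0.04 ] [0.609 0.208 0.07 ]
  above 0.052 [0.537 0.135 0.052] [0.604 0.201 0.07 ]
  above 0.063 [0.541 0.139 0.063] [0.597 0.194 0.07 ]
scene 80 sphere [0.5576 0.3725 0.1739] 0.0112 [0.561 0.372 0.178]
scene 0.555 min z on y .229-.245 0.021
scene 0.605 min z on y .229-.245 0.022
scene lids 395 [0.542 0.131 0.04 ] [0.615 0.21  0.072]
  above 0.052 [0.542 0.138 0.052] [0.607 0.203 0.072]
  above 0.063 [0.542 0.143 0.063] [0.601 0.198 0.072]
25.35
```

```bash
python3 -c "
from rig import ctrl
print(ctrl.finish_job())"
```

```text
the job is handed in; nothing more can be done
None
```

The job is handed in at about 25 s: the lids are nested level, the tray is fully home against the housing, and the lever was then pushed over to its stop. I viewed 12 pictures, over the limit of 10, and hand-in gave no verdict.

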